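# Stand the cutting board up to dry

## Task

Stand the white cutting board up to dry: raise its overhanging edge and tip the board up and over towards the splashback, so that its opposite edge stands down in the gutter and the board leans back against the splashback by itself. Leave the bowl, the can and the jar where they are.

Things in the scene. Friction and masses are not known exactly. Their poses are not given: they have to be found in the camera images.
- stand: Fixed steel draining stand, 280 mm long along its own x, legs at its four corners. Origin: on the counter straight below the middle of the splashback's face; own z up, own -y points out of the splashback over the deck. Splashback: upright plate, face at y = 0, top 280 mm above the counter. From its foot a plinth comes out to y = -45 mm, its top 85 mm above the counter.
- gutter (a point): Middle of the stand's gutter, on its floor, 60 mm above the counter. The gutter runs along the stand's x between plinth and deck, is 25 mm wide (stand's y -45 to -70 mm), and 10 mm deep below the deck. Same axes as the stand.
- deck_edge (a point): Middle of the deck's outer upper edge (stand's y = -190 mm). The flat deck reaches from here to the gutter; its top is 70 mm, its underside 55 mm above the counter. Beyond this edge there is only the bare counter, so nothing is under the board's overhang. Same axes as the stand.
- board_center (a point): Centre (half-way up) of the loose white plastic cutting board, 160 x 200 x 12 mm (own x, y, z), about 0.4 kg. It starts flat on the deck, own +y pointing to the splashback within 9 degrees; its -y end sticks out 65 to 85 mm past the deck, its +y edge is 10 to 30 mm short of the plinth. It is only laid there and slides when pushed.
- board_wall_edge (a point): Middle of the board's 160 mm edge nearest the splashback (100 mm from the centre along +y, half-way through the thickness): the edge that is to stand in the gutter.
- board_free_edge (a point): Middle of the board's opposite, overhanging 160 mm edge (100 mm from the centre along -y, half-way through the thickness): the edge to raise; it ends up leaning on the splashback.
- bowl: Bystander: loose steel bowl, 110 mm across, 45 mm high, standing on the counter. Origin at the centre of its underside.
- food_can: Bystander: loose food can, 74 mm across, 100 mm high, standing on the counter. Origin at the centre of its underside.
- treat_jar: Bystander: loose amber glass jar, 84 mm across, 130 mm high, standing on the counter. Origin at the centre of its underside.

How it is judged (in metres and radians):
At the end, for the whole second after the job is handed in: The board is at rest with its wall-side edge down in the gutter (middle of that edge less than 69 mm above the counter and between the gutter's sides) and its other edge up (over 230 mm above the counter) and within 30 mm of the splashback's face, measured at mid-thickness (z of board_wall_edge in the frame of stand between 0.055 and 0.069 m and y of board_wall_edge in the frame of stand between -0.072 and -0.043 m and y of board_free_edge in the frame of stand above -0.03 m and z of board_free_edge in the frame of stand above 0.23 m and linear speed of board below 0.02 m/s and angular speed of board below 0.1 rad/s); the robot touches nothing.
It fails at once if the bowl was moved more than 30 mm (distance of bowl from where it was at the start of the episode above 0.03 m).
It fails at once if the can was moved more than 30 mm (distance of food_can from where it was at the start of the episode above 0.03 m).
It fails at once if the jar was moved more than 30 mm (distance of treat_jar from where it was at the start of the episode above 0.03 m).
It also fails if it takes over 51 s, if anything falls off the work surface, if the arm or the gripper's body presses on something with over 40 N, if the wrist force passes 120 N, or if a joint passes its speed limit or range.

## Robot

A 6-joint arm with a two-finger parallel gripper is mounted at the origin on the work surface. World frame = base frame: x ahead of the robot, y to its left, z up, the work surface at z = 0. Lengths are in mm, angles in rad, forces in N, time in s.
With the tool pointing down it reaches from about 350 to 975 mm from the base axis. Payload 7.1 kg.
Tool frame: the origin (TCP) lies midway between the tips of the shut fingers; the grasp point (between the pads) lies 19 mm behind it; z points along the fingers, x is the direction in which the jaws open and shut, and the axes are right-handed (so a half turn about z gives the same grasp; the last joint's range is limited). The gripper opens to 88 mm and grips with 3 to 60 N. Pads are 20 mm wide; open, the fingers measure 115 mm over their backs; the gripper's body (75 mm by 178 mm) begins 61 mm behind the grasp point.
Start: joints at [-1.168, 0.423, 1.63, -0, 1.089, -0.019], TCP at [255.892, -570.196, 222.675] pointing down, gripper open.
Joint ranges: [-3, 3], [-0.9, 2.11], [0.09, 2.58], [-1.31, 4.45], [0.11, 2.69], [-2.54, 2.54]. Speed limits (rad/s): [2.39, 2.39, 3.01, 3.14, 3.14, 3.14].

## Interface

Orientations are given as a rotation vector (axis times angle).
In Python, from workcell import telemetry, imaging, ticket gives the robot as it stands.
- The arm moves only by the tool jog_arm, never from a script. Its arguments are lists of equal length, an entry for each row: "travel": the shift along the world's x, y, z in units of 400 mm (1.0 is 400 mm), a list of three; "dr": the turn, a rotation vector about the world's x, y, z in units of 90 degrees (1.0 is 90 degrees), a list of three. In form: {"travel": [[tx, ty, tz], ...], "dr": [[wx, wy, wz], ...]}. A call has exactly 10 rows; each row is the pose to reach, as a shift and turn from the pose measured when the call began; what a row does not reach only later rows make up. A row lasts 1/10 s, in which the tool goes at most 50 mm and 8.59 degrees, less where a joint would pass 70% of its speed; a pose out of reach is approached as far as the arm can. A call with a number of a shift or a turn outside -1 to 1 is refused whole. A call with a gripper value outside its range is refused whole. "hand" is the opening, from -1 (shut) to 1 (fully open), set as the call begins (left out, the last holds). The fingers move at their own pace and stop on an object; the grip force is fixed at half the most. Time passes only in rows, so rows that repeat a pose let the fingers close, or fill a call up. It gives the time, the measured TCP pose, the force and the opening at its end, in the units of the state.
- telemetry.get_obs(): the state, without advancing time (a new reading comes with each control period).
- imaging.get_image(name): name is "scene" or "side" or "wrist"; returns a dict with "pixels" (480x640x3 uint8, red, green, blue), "range_z" (480x640 float32, mm along the optical axis (not along the pixel's ray), 0 where there is no reading), "fx", "fy", "cx", "cy" (pixels), "extrinsics" (4x4, takes a point from world to camera coordinates). Camera axes: x right, y down, z forward; pixel columns grow to the right and rows downward; lengths in mm; the calibration is good to about 2 mm. A picture is of the moment at which its call begins.
- ticket.close_job(): hands the job in, once; it reports no verdict.
The state is a dict: "t": time; "qpos": joint angles; "qvel": joint speeds; "joint_torque": joint torques, N m; "ee_pos": TCP position; "orientation": TCP orientation; "ft_force": force on the tool from outside, world axes, zero at the start; "moment": the same for the moment, N m; "width": finger opening in mm.
Only numpy, scipy, OpenCV 4.12 (cv2) and the standard library are available. Lean on these libraries where they do the work, as an engineer would, in place of code of your own. Each camera call takes 0.05 s, during which the arm holds its last target. There are 200 camera calls.

## Working session

There is one attempt and no reset: what is moved stays moved. The work goes in short steps, Python scripts to look and compute and a tool call to move; the robot and the scene stay as the last step left them, time stands still between calls to the robot, and variables do not carry over. Pictures are saved under pics/ and viewed, about 8 in all and at most 12, crops included, and the job is handed in when it is done.

Besides the shell and the picture viewer there is one more tool, called as name(argument=value, ...) on one line, values as JSON. jog_arm: Moves the arm, as the interface text tells. Its arguments: {"type":"object","properties":{"travel":{"type":"array"},"dr":{"type":"array"},"hand":{"type":"number"}},"required":["travel","dr"]}

```bash
ls; mkdir -p pics
cat > h.py <<'E'
import numpy as np, cv2
from workcell import telemetry, imaging, ticket
def grab(n):
    d=imaging.get_image(n); np.savez('%s.npz'%n,**d); return d
def pts(d):
    z=d['range_z'];v,u=np.mgrid[0:480,0:640]
    c=np.stack([(u-d['cx'])/d['fx']*z,(v-d['cy'])/d['fy']*z,z],-1)
    E=d['extrinsics']; return (c-E[:3,3])@E[:3,:3]
def save(d,n): cv2.imwrite('pics/'+n,d['pixels'][...,::-1])
E
python3 - <<'E'
from h import *
a=grab('scene');b=grab('side')
im=np.hstack([a['pixels'],b['pixels']])
cv2.imwrite('pics/a.png',a['pixels'][...,::-1]);cv2.imwrite('pics/b.png',b['pixels'][...,::-1])
print(telemetry.get_obs())
for d in(a,b): print(np.round(-d['extrinsics'][:3,:3].T@d['extrinsics'][:3,3]),(d['range_z']>0).mean())
E
```

```text
pics
{'t': 0.1, 'qpos': array([-1.16798252e+00,  4.23790369e-01,  1.63059928e+00,  2.02133796e-05,
        1.08861926e+00, -1.90133367e-02]), 'qvel': array([ 0.00148223, -0.00357669,  0.00058866, -0.00067436, -0.00135104,
        0.00177254]), 'joint_torque': array([-2.91846491e-04, -5.45615888e+01, -2.74325573e+01,  6.45791972e-02,
        1.87758211e-02, -1.56798188e-05]), 'ee_pos': array([ 255.71504725, -569.73889021,  221.96885408]), 'orientation': array([-2.63659477e+00,  1.70672195e+00,  1.82801570e-03]), 'ft_force': array([ 0.83004638, -0.4876399 , -0.21345483]), 'moment': array([ 0.00579222, -0.01982673,  0.00755413]), 'width': 88.1401161922316}
[1004.  574.  886.] 0.9959537760416667
[1140. -354.  865.] 0.9961100260416667
```

View pics/a.png

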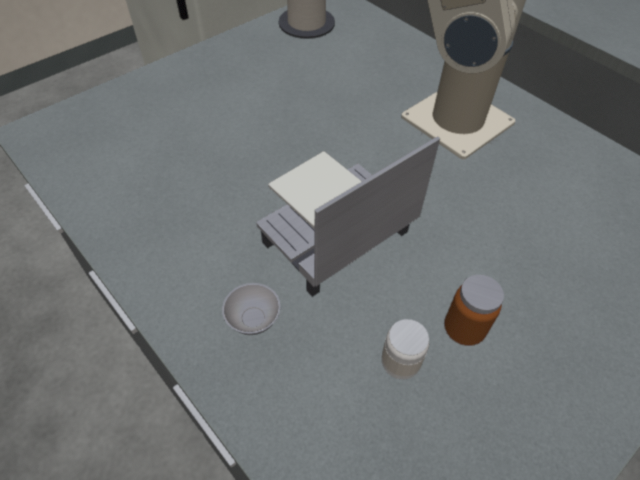

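View pics/b.png

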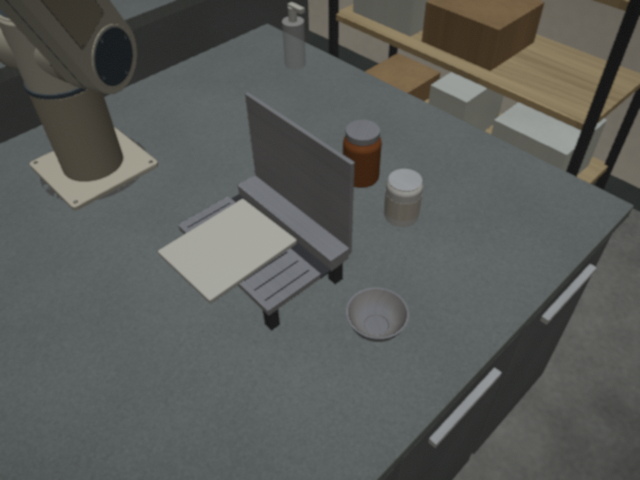

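The side view shows the board whole, with corners near (240,201), (297,240), (211,296) and (160,252), and the splashback from (248,95) to (352,243). In the scene view the bowl, can and jar are all behind or beside the splashback. Next I measure poses from depth.

Run:
```python
from h import *
d=dict(np.load('side.npz'));P=pts(d);rgb=d['pixels'].astype(int);hsv=cv2.cvtColor(d['pixels'],cv2.COLOR_RGB2HSV)
print('rgb board',rgb[250,230],'splash',rgb[170,300],'P board',P[250,230],'splash',P[170,300],P[140,270],P[200,330])
m=((P[...,2]>74)&(P[...,2]<92)&(rgb.min(-1)>140)).astype(np.uint8);m[:190]=0;m[310:]=0;m[:,:150]=0;m[:,310:]=0
c=max(cv2.findContours(m,0,2)[0],key=cv2.contourArea)
E=d['extrinsics'];C=-E[:3,:3].T@E[:3,3]
def ray(uv,z):
    r=np.stack([(uv[:,0]-d['cx'])/d['fx'],(uv[:,1]-d['cy'])/d['fy'],np.ones(len(uv))],-1)@E[:3,:3]
    return C+r*((z-C[2])/r[:,2])[:,None]
Q=ray(c[:,0].astype(float),82.)
rc=cv2.minAreaRect(Q[:,:2].astype(np.float32));print('board',rc,cv2.boxPoints(rc).round(1),'z',np.median(P[m>0][:,2]))
# splash
s=(P[...,2]>110)&(P[...,2]<270);s[:90]=0;s[245:]=0;s[:,:245]=0;s[:,356:]=0
X=P[s&(np.abs(P[...,0]-P[170,300,0])<220)]
n0=np.r_[0,1]
X=X[np.abs(X[:,1]-P[170,300,1])<150]
vx,vy,x0,y0=cv2.fitLine(X[:,:2].astype(np.float32),cv2.DIST_HUBER,0,.01,.01).ravel()
print('line',vx,vy,x0,y0)
t=(X[:,:2]-[x0,y0])@[vx,vy];n=(X[:,:2]-[x0,y0])@[-vy,vx]
k=np.abs(n)<5;print('ext',t[k].min(),t[k].max(),np.percentile(t[k],[1,99]),n[k].std(),k.mean())
mid=np.array([x0,y0])+np.array([vx,vy])*(t[k].min()+t[k].max())/2;print('stand',mid,'yaw',np.degrees(np.arctan2(vy,vx)))
# objects
for nm,(u,v) in dict(bowl=(377,320),can=(404,183),jar=(363,132)).items(): print(nm,P[v,u])
```

```text
rgb board [167 167 160] splash [62 61 61] P board [506.98724082  17.87698943  84.81092891] splash [529.32217418 177.16960999 191.25072928] [443.42148875 182.35707019 209.82950227] [607.30221984 175.18794044 169.9354499 ]
board ((490.50555419921875, 23.129981994628906), (197.42459106445312, 158.8122100830078), 89.66730499267578) [[410.5 -75.1]
 [569.3 -76. ]
 [570.5 121.4]
 [411.7 122.3]] z 82.60351509258145
line 0.9992316 -0.039195172 528.45105 178.34462
ext -153.95388966384982 129.7574417838361 [-147.42024747  127.9813167 ] 1.0049520063650306 0.9928110328638498
stand [516.36212242 178.81881173] yaw -2.246293
bowl [763.69155711 136.70353685   4.3257255 ]
can [622.84318631 366.99935583  99.36291885]
jar [478.94581299 401.50153793 131.19013553]
```

```bash
cat >> h.py <<'E'
from scipy.spatial.transform import Rotation as Ro
def tgt(theta,flip=1,yaw=0):
    t=np.radians(theta);z=np.array([0,np.cos(t),-np.sin(t)]);x=np.array([0,-np.sin(t),-np.cos(t)])*flip
    return Ro.from_euler('z',yaw,degrees=True)*Ro.from_matrix(np.stack([x,np.cross(z,x),z],1))
def move(theta,g,flip=1,yaw=0):
    "grasp point g -> travel, dr from present pose in units"
    o=telemetry.get_obs();R=tgt(theta,flip,yaw);tcp=np.array(g)+19*R.as_matrix()[:,2]
    return ((tcp-o['ee_pos'])/400).round(3),((R*Ro.from_rotvec(o['orientation']).inv()).as_rotvec()/(np.pi/2)).round(3)
E
python3 - <<'E'
from h import *
# wrist angles guess: R=Rz(q1)Ry(q23)Rz(q4)Ry(q5)Rz(q6)Rz(pi)
o=telemetry.get_obs();q=o['qpos']
def base(a,b): return Ro.from_euler('z',a)*Ro.from_euler('y',b)
M=base(q[0],q[1]+q[2])*Ro.from_euler('ZYZ',[q[3],q[4],q[5]+np.pi])
print('model err',(M.inv()*Ro.from_rotvec(o['orientation'])).magnitude())
M=base(q[0],q[1]+q[2])*Ro.from_euler('ZYZ',[q[3],q[4],-q[5]+np.pi]);print('neg q6',(M.inv()*Ro.from_rotvec(o['orientation'])).magnitude())
for th in(20,30,60,90):
  for f in(1,-1):
    w=(base(-.54 if th<60 else 0,2.05).inv()*tgt(th,f)).as_euler('ZYZ');w[2]=(w[2]-np.pi+np.pi)%(2*np.pi)-np.pi
    print(th,f,w.round(2))
R=tgt(25).as_matrix()
print('up',move(90,[300,-420,250]));
print('pre',move(25,np.array([490.5,-54,76])-110*R[:,2]))
E
```

```text
model err 2.0231546885858096e-16
neg q6 0.038026673346526645
20 1 [0.99 1.85 0.91]
20 -1 [ 0.99  1.85 -2.23]
30 1 [0.85 1.74 0.88]
30 -1 [ 0.85  1.74 -2.26]
60 1 [0.58 1.16 1.32]
60 -1 [ 0.58  1.16 -1.82]
90 1 [0.   1.09 1.57]
90 -1 [ 0.    1.09 -1.57]
up (array([0.111, 0.374, 0.023]), array([-0.001, -0.   , -0.269]))
pre (array([ 0.587,  1.083, -0.269]), array([ 0.71 ,  0.152, -0.239]))
```

```bash
python3 -c "
from h import *
print(move(50,[490.5,-220,200]))"
```

```text
(array([ 0.587,  0.905, -0.091]), array([ 0.437,  0.094, -0.258]))
```

jog_arm(travel=[[0.03,0.05,0],[0.09,0.14,-0.01],[0.15,0.23,-0.02],[0.21,0.32,-0.03],[0.27,0.41,-0.04],[0.33,0.5,-0.05],[0.39,0.6,-0.06],[0.46,0.7,-0.07],[0.53,0.8,-0.08],[0.587,0.905,-0.091]], dr=[[0.02,0,-0.01],[0.06,0.01,-0.04],[0.1,0.02,-0.06],[0.15,0.03,-0.09],[0.2,0.04,-0.12],[0.25,0.05,-0.15],[0.3,0.065,-0.18],[0.35,0.075,-0.21],[0.4,0.085,-0.235],[0.437,0.094,-0.258]], hand=1)

```text
t: 1.1
ee_pos: [491.8, -206.6, 185.0]
orientation: [-1.812, 1.818, 0.665]
ft_force: [0.1, -0.6, 0.2]
width: 88.1
```

```bash
python3 -c "
from h import *
print(telemetry.get_obs()['qpos'].round(2))
R=tgt(25).as_matrix()
print(move(25,np.array([490.5,-54,76])-110*R[:,2]))"
```

```text
[-0.71  0.58  1.67  0.52  1.42  0.65]
(array([-0.003,  0.175, -0.176]), array([ 0.276, -0.001,  0.001]))
```

jog_arm(travel=[[0,0.01,-0.01],[0,0.03,-0.03],[0,0.05,-0.05],[0,0.075,-0.075],[0,0.1,-0.1],[0,0.125,-0.125],[0,0.15,-0.15],[-0.003,0.165,-0.165],[-0.003,0.175,-0.176],[-0.003,0.175,-0.176]], dr=[[0.03,0,0],[0.07,0,0],[0.11,0,0],[0.15,0,0],[0.19,0,0],[0.22,0,0],[0.25,0,0],[0.276,0,0],[0.276,0,0],[0.276,0,0]])

```text
t: 2.1
ee_pos: [490.2, -136.4, 114.0]
orientation: [-1.52, 1.526, 0.973]
ft_force: [0.1, 0.1, 0.3]
width: 87.8
```

```bash
python3 -c "
from h import *
print(telemetry.get_obs()['qpos'].round(2))
print(move(25,[490.5,-54,76]))
d=grab('side');save(d,'c.png')"
```

```text
[-0.72  0.85  1.67  0.75  1.58  0.46]
(array([ 0.001,  0.249, -0.115]), array([-0.   , -0.002,  0.001]))
```

View pics/c.png

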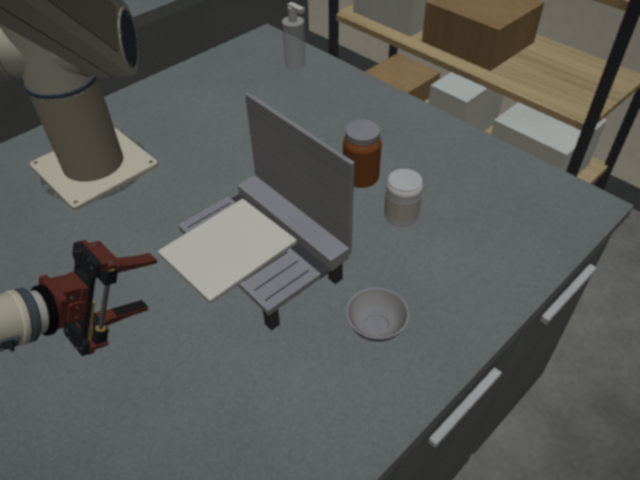

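The fingers, with tips near (155,260) and (146,308), straddle the height of the board's free edge, whose middle is near (186,274). I'm advancing.

jog_arm(travel=[[0,0.02,-0.009],[0,0.05,-0.023],[0,0.08,-0.037],[0,0.11,-0.051],[0,0.14,-0.065],[0,0.17,-0.079],[0,0.2,-0.093],[0,0.225,-0.104],[0,0.24,-0.111],[0,0.249,-0.115]], dr=[[0,0,0],[0,0,0],[0,0,0],[0,0,0],[0,0,0],[0,0,0],[0,0,0],[0,0,0],[0,0,0],[0,0,0]])

```text
t: 3.15
ee_pos: [490.4, -36.5, 68.3]
orientation: [-1.521, 1.526, 0.972]
ft_force: [0.4, -0.8, 0.1]
width: 87.8
```

```bash
python3 -c "
from h import *
d=grab('side');save(d,'d.png');print(telemetry.get_obs()['ft_force'])"
```

```text
[-1.13013138 -0.66360778 -0.78502582]
```

View pics/d.png

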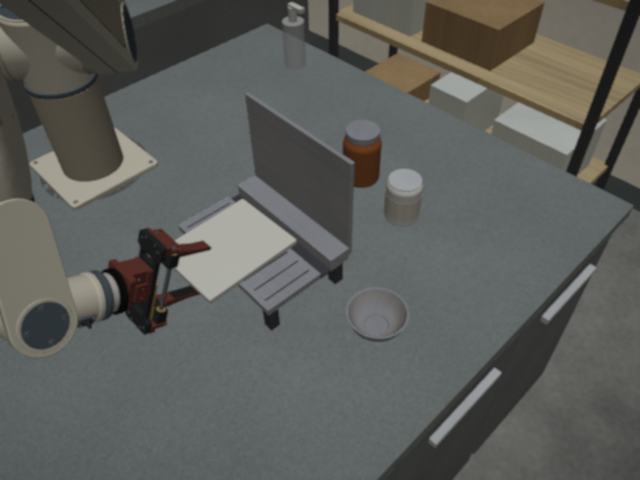

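Upper finger tip at (208,246) is above the board and the lower one at (195,295) is under it. I'll lift on the lower finger before closing.

jog_arm(travel=[[0,0,0],[0,0,0.02],[0,0.004,0.04],[0,0.008,0.06],[0,0.013,0.085],[0,0.02,0.11],[0,0.026,0.135],[0,0.032,0.16],[0,0.04,0.18],[0,0.04,0.18]], dr=[[0,0,0],[0,0,0],[0,0,0],[0,0,0],[0,0,0],[0,0,0],[0,0,0],[0,0,0],[0,0,0],[0,0,0]], hand=0.27)

```text
t: 4.2
ee_pos: [490.4, -20.0, 141.4]
orientation: [-1.522, 1.525, 0.972]
ft_force: [-0.5, -0.4, -1.0]
width: 56.0
```

jog_arm(travel=[[0,0,0],[0,0,0],[0,0,0],[0,0,0],[0,0,0],[0,0,0],[0,0,0],[0,0,0],[0,0,0],[0,0,0]], dr=[[0,0,0],[0,0,0],[0,0,0],[0,0,0],[0,0,0],[0,0,0],[0,0,0],[0,0,0],[0,0,0],[0,0,0]], hand=-1)

```text
t: 5.2
ee_pos: [490.4, -20.1, 141.1]
orientation: [-1.523, 1.525, 0.971]
ft_force: [-1.2, -1.9, -3.9]
width: 12.0
```

```bash
cat >> h.py <<'E'
def board(d):
    P=pts(d);rgb=d['pixels'].astype(int)
    m=(rgb.min(-1)>125)&(np.ptp(rgb,axis=-1)<22)&(P[...,0]>385)&(P[...,0]<600)&(P[...,1]>-120)&(P[...,1]<185)&(P[...,2]>62)&(P[...,2]<290)
    m=cv2.erode(m.astype(np.uint8),np.ones((2,2)));n,l,s,_=cv2.connectedComponentsWithStats(m);k=1+s[1:,4].argmax()
    X=P[l==k];c=X.mean(0);U=np.linalg.svd(X-c,full_matrices=False)[2];n=U[2]*np.sign(U[2][2])
    r=np.abs((X-c)@n)<4;X=X[r]
    tilt=np.degrees(np.arccos(n[2]));print('N',len(X),'normal',n.round(3),'tilt',tilt.round(1),'yz lo',X[X[:,1].argmax()].round(),'hi',X[X[:,1].argmin()].round(),'x',np.percentile(X[:,0],[1,99]).round(),'y',np.percentile(X[:,1],[.5,99.5]).round(),'z',np.percentile(X[:,2],[.5,99.5]).round())
E
python3 -c "
from h import *
d=grab('side');save(d,'e.png');board(d);o=telemetry.get_obs();print(o['ft_force'],o['width'],o['moment'])"
```

```text
N 4114 normal [0.015 0.439 0.898] tilt 26.0 yz lo [434. 131.  73.] hi [567. -50. 160.] x [418. 570.] y [-48. 128.] z [ 74. 160.]
[-1.33710543 -2.8062337  -4.85001525] 12.198274518092736 [-1.97825448  0.26997748  0.06220604]
```

View pics/e.png

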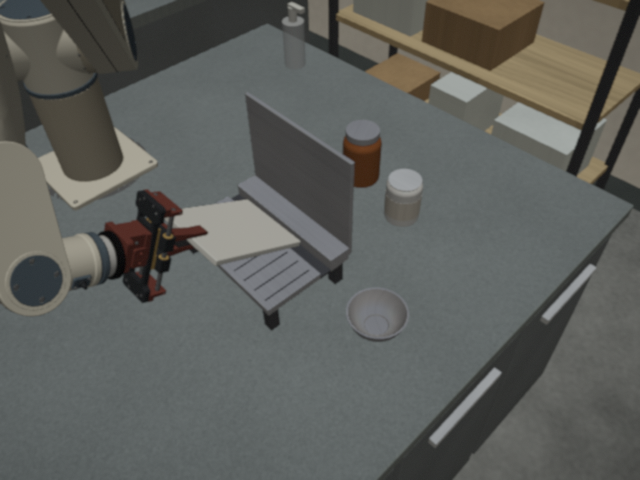

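Gripped (width 12 mm). The board is tilted 26° and already aligned with the stand, with its wall edge at y≈127. Next I plan the tip about the gutter.

```bash
cat >> h.py <<'E'
AX=np.array([np.cos(np.radians(2.2)),-np.sin(np.radians(2.2)),0])
def arc(b0,angs,ws,L=181):
    "rows: board tilt angles, wall-edge yz; grasp L above wall edge"
    o=telemetry.get_obs();R0=Ro.from_rotvec(o['orientation']);g0=o['ee_pos']-19*R0.as_matrix()[:,2]
    T=[];D=[]
    for a,w in zip(angs,ws):
        t=np.radians(a);g=np.array([g0[0],w[0]-L*np.cos(t),w[1]+L*np.sin(t)])
        dr=Ro.from_rotvec(-AX*np.radians(a-b0));tcp=g+19*(dr*R0).as_matrix()[:,2]
        T.append(((tcp-o['ee_pos'])/400).round(3).tolist());D.append((dr.as_rotvec()/(np.pi/2)).round(3).tolist())
    print(T);print(D)
E
python3 -c "
from h import *
A=np.linspace(29,60,9).tolist()+[60];ty=np.interp(A,[26,45,60,90,97],[126,125,124,121.5,121]);tz=np.interp(A,[26,45,60,90,97],[69,68,65,62,62])
arc(26,A,zip(ty,tz))"
```

```text
[[-0.0, 0.011, 0.016], [-0.0, 0.025, 0.039], [-0.0, 0.04, 0.061], [-0.0, 0.056, 0.082], [-0.0, 0.075, 0.102], [-0.0, 0.094, 0.119], [-0.001, 0.114, 0.134], [-0.001, 0.136, 0.148], [-0.001, 0.158, 0.161], [-0.001, 0.158, 0.161]]
[[-0.033, 0.001, -0.0], [-0.076, 0.003, -0.0], [-0.119, 0.005, -0.0], [-0.162, 0.006, -0.0], [-0.205, 0.008, -0.0], [-0.248, 0.01, -0.0], [-0.291, 0.011, -0.0], [-0.334, 0.013, -0.0], [-0.377, 0.015, -0.0], [-0.377, 0.015, -0.0]]
```

jog_arm(travel=[[0,0.011,0.016],[0,0.025,0.039],[0,0.04,0.061],[0,0.056,0.082],[0,0.075,0.102],[0,0.094,0.119],[0,0.114,0.134],[0,0.136,0.148],[0,0.158,0.161],[0,0.158,0.161]], dr=[[-0.033,0.001,0],[-0.076,0.003,0],[-0.119,0.005,0],[-0.162,0.006,0],[-0.205,0.008,0],[-0.248,0.01,0],[-0.291,0.011,0],[-0.334,0.013,0],[-0.377,0.015,0],[-0.377,0.015,0]])

```text
t: 6.25
ee_pos: [490.9, 44.0, 208.2]
orientation: [-1.913, 1.934, 0.549]
ft_force: [-3.2, -13.4, 14.3]
width: 12.1
```

```bash
python3 -c "
from h import *
d=grab('side');save(d,'f.png');board(d);o=telemetry.get_obs();print(o['ft_force'],o['width'],o['moment'])
A=np.linspace(63,96,9).tolist()+[96];ty=np.interp(A,[26,45,60,90,97],[126,125,124,121.5,121]);tz=np.interp(A,[26,45,60,90,97],[69,68,65,62,62])
arc(60,A,zip(ty,tz))"
```

```text
N 260 normal [-0.018 -0.502  0.865] tilt 30.1 yz lo [477.  32. 236.] hi [566.  22. 236.] x [469. 570.] y [22. 32.] z [232. 240.]
[ -2.73260102 -11.85138838  13.42592207] 11.86493796699392 [-1.10263882  0.42011565 -0.06107022]
[[-0.0, 0.018, 0.003], [-0.0, 0.043, 0.014], [-0.0, 0.07, 0.024], [-0.0, 0.097, 0.031], [-0.001, 0.124, 0.036], [-0.001, 0.152, 0.039], [-0.001, 0.181, 0.041], [-0.001, 0.209, 0.04], [-0.001, 0.237, 0.038], [-0.001, 0.237, 0.038]]
[[-0.033, 0.001, -0.0], [-0.079, 0.003, -0.0], [-0.125, 0.005, -0.0], [-0.171, 0.007, -0.0], [-0.217, 0.008, -0.0], [-0.262, 0.01, -0.0], [-0.308, 0.012, -0.0], [-0.354, 0.014, -0.0], [-0.4, 0.015, -0.0], [-0.4, 0.015, -0.0]]
```

View pics/f.png

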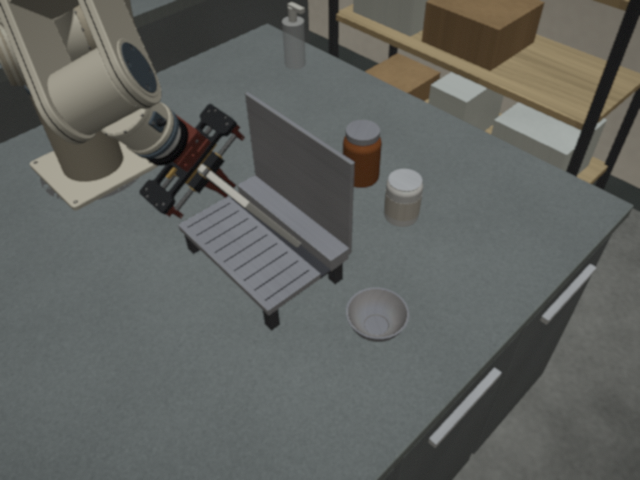

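The board is at 60°: its end face runs (200,170)–(298,243), the free edge is at about y 27, z 236, and the wall edge works out at about (127, 63), in the gutter. There's a light contact of 13–18 N, so I'll offset the path slightly up and outwards.

jog_arm(travel=[[0,0.015,0.008],[0,0.038,0.02],[0,0.065,0.03],[0,0.092,0.037],[0,0.119,0.042],[0,0.147,0.045],[0,0.176,0.047],[0,0.204,0.046],[0,0.232,0.044],[0,0.232,0.044]], dr=[[-0.033,0.001,0],[-0.079,0.003,0],[-0.125,0.005,0],[-0.171,0.007,0],[-0.217,0.008,0],[-0.262,0.01,0],[-0.308,0.012,0],[-0.354,0.014,0],[-0.4,0.015,0],[-0.4,0.015,0]])

```text
t: 7.3
ee_pos: [492.3, 140.0, 228.5]
orientation: [2.141, -2.183, 0.056]
ft_force: [-1.8, 3.3, 23.5]
width: 11.7
```

```bash
python3 -c "
from h import *
d=grab('side');board(d);e=grab('scene');o=telemetry.get_obs();print(o['ft_force'],o['width'],o['moment'],o['ee_pos'])
cv2.imwrite('pics/g.png',np.hstack([cv2.resize(d['pixels'][60:310,100:420],None,fx=1.25,fy=1.25),cv2.resize(e['pixels'][60:310,210:530],None,fx=1.25,fy=1.25)])[...,::-1])"
```

```text
N 134 normal [0.006 0.24  0.971] tilt 13.9 yz lo [513. 145. 258.] hi [556. 134. 263.] x [502. 571.] y [134. 145.] z [257. 263.]
[-3.49640217  5.42119099 22.154879  ] 12.117182267611117 [ 1.17120939  0.33915992 -0.20391839] [492.18944579 139.03238456 228.5090359 ]
```

View pics/g.png

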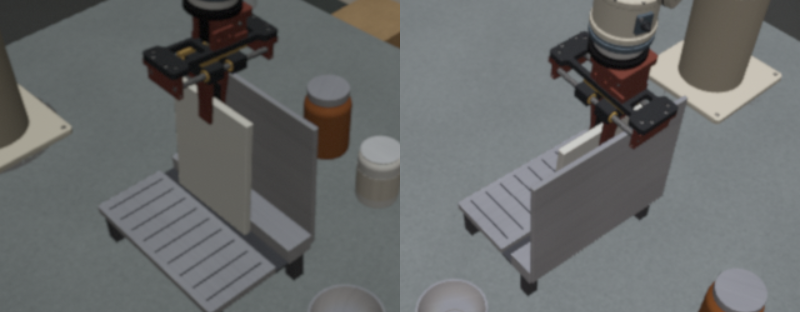

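The board is about 5° past vertical, with its free edge at about (140, 260). The gripper body is clear of the splashback. I'll open slightly, nudge so it leans further, then withdraw upwards.

jog_arm(travel=[[0,0,0.003],[0,0,0.005],[0,0,0.005],[0,0,0.005],[0,0,0.005],[0,0.004,0.005],[0,0.008,0.005],[0,0.012,0.005],[0,0.014,0.005],[0,0.014,0.005]], dr=[[0,0,0],[0,0,0],[0,0,0],[0,0,0],[0,0,0],[0,0,0],[0,0,0],[0,0,0],[0,0,0],[0,0,0]], hand=-0.32)

```text
t: 8.4
ee_pos: [492.2, 144.8, 230.5]
orientation: [2.14, -2.185, 0.054]
ft_force: [1.2, 0.5, -0.1]
width: 30.0
```

```bash
python3 -c "
from h import *
d=grab('side');board(d);o=telemetry.get_obs();print(o['ft_force'],o['width'],o['ee_pos'])"
```

```text
N 140 normal [0.003 0.221 0.975] tilt 12.7 yz lo [543. 143. 259.] hi [538. 132. 262.] x [499. 572.] y [132. 143.] z [258. 264.]
[-0.82607827 -0.12201031  0.04429975] 30.154128906324694 [492.21016004 144.7433534  230.51142419]
```

It stands nearly upright without falling, so I'll narrow to 18 mm and push further with the front finger.

jog_arm(travel=[[0,0,0],[0,0,0],[0,0,0],[0,0.003,0],[0,0.006,0],[0,0.01,0],[0,0.014,0],[0,0.018,0],[0,0.02,0],[0,0.02,0]], dr=[[0,0,0],[0,0,0],[0,0,0],[0,0,0],[0,0,0],[0,0,0],[0,0,0],[0,0,0],[0,0,0],[0,0,0]], hand=-0.59)

```text
t: 9.45
ee_pos: [492.2, 152.9, 230.5]
orientation: [2.141, -2.185, 0.054]
ft_force: [-0.1, -0.2, -0.2]
width: 18.0
```

```bash
python3 -c "
from h import *
d=grab('side');board(d);o=telemetry.get_obs();print(o['ft_force'],o['width'],o['ee_pos'])"
```

```text
N 133 normal [0.011 0.223 0.975] tilt 12.9 yz lo [499. 160. 257.] hi [559. 149. 260.] x [497. 572.] y [149. 159.] z [257. 262.]
[-0.42438727  0.47830471 -0.85522465] 18.192819174136908 [492.17594248 152.8103157  230.50986111]
```

jog_arm(travel=[[0,0,0.01],[0,0,0.03],[0,0,0.06],[0,0,0.09],[0,0,0.12],[0,0,0.15],[0,0,0.18],[0,0,0.22],[0,0,0.25],[0,0,0.25]], dr=[[0,0,0],[0,0,0],[0,0,0],[0,0,0],[0,0,0],[0,0,0],[0,0,0],[0,0,0],[0,0,0],[0,0,0]])

```text
t: 10.5
ee_pos: [493.1, 153.1, 332.6]
orientation: [2.142, -2.187, 0.056]
ft_force: [0.5, -1.1, 0.5]
width: 18.1
```

```bash
python3 -c "
from h import *
d=grab('side');board(d);e=grab('scene');o=telemetry.get_obs();print(o['ft_force'],o['width'],o['ee_pos'])
cv2.imwrite('pics/h.png',np.hstack([cv2.resize(d['pixels'][60:310,100:420],None,fx=1.25,fy=1.25),cv2.resize(e['pixels'][60:310,210:530],None,fx=1.25,fy=1.25)])[...,::-1])"
```

```text
N 204 normal [0.012 0.328 0.945] tilt 19.2 yz lo [422. 179. 252.] hi [566. 165. 257.] x [422. 572.] y [166. 178.] z [252. 258.]
[-0.5327753  -0.51592509 -0.16489403] 17.838276372749426 [492.11904127 152.76260266 330.51454372]
```

View pics/h.png

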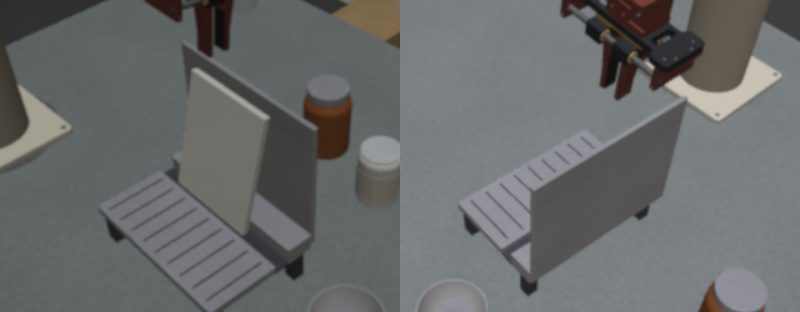

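```bash
python3 -c "
from h import *
d=grab('side');board(d);P=pts(d)
for nm,(u,v) in dict(bowl=(377,320),can=(404,183),jar=(363,132)).items(): print(nm,P[v,u].round())
print(ticket.close_job())"
```

```text
N 203 normal [0.011 0.333 0.943] tilt 19.5 yz lo [467. 178. 253.] hi [552. 165. 257.] x [422. 572.] y [165. 178.] z [253. 258.]
bowl [764. 136.   6.]
can [622. 368.  98.]
jar [478. 403. 130.]
the job is handed in; nothing more can be done
None
```

The board is standing in the gutter and leaning on the splashback by itself, and I've handed the job in at about 10.6 s; no verdict was reported. I gripped its overhanging edge, tipped it up about the gutter to just past vertical, let go and withdrew upwards. It did not fall over on its own at first, so I opened slightly and pushed it about 8 mm further with the front finger.

**Last checks:**
- **Board:** the upper edge is about 7 mm from the splashback face and about 255 mm above the counter. The wall-side edge was not measured directly; worked out from the board's length, it is at about y = −59 mm and z = 62 mm in the stand frame. The last two camera readings agreed, so the board appears at rest.
- **Lean angle:** the tilt fitted to the narrow top face, about 19°, disagreed with about 15° from the edge positions. That face is small and the fit is noisy, so I relied on the edge positions.
- **Robot:** the fingers are about 70 mm above the board and the force reading is near zero.
- **Bystanders:** the bowl, can and jar read within about 2 mm of where they started.

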